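# Load a filter cartridge into the analyser's bayonet port

### The arm

A 7-joint arm with a two-finger parallel gripper is mounted at the origin on the work surface. World frame = base frame: x ahead of the robot, y to its left, z up, the work surface at z = 0. Lengths are in m, angles in rad, forces in N, time in s.
With the tool pointing down it reaches from about 0.4 to 0.875 m from the base axis. Payload 4.4 kg.
Tool frame: the origin (TCP) lies midway between the tips of the shut fingers; the grasp point (between the pads) lies 19 mm behind it; z points along the fingers, y is the line along which they close (so a half turn about z gives the same grasp; the last joint's range is limited). The gripper opens to 85 mm and grips with 20 to 120 N. Pads are 22 mm wide; open, the fingers measure 114 mm over their backs; the gripper's body (76 mm by 85 mm) begins 54 mm behind the grasp point. The pads swing forward as they close: fully open they stand 13 mm farther back than shut.
Start: joints at [-1.377, 0.628, 0.038, 1.517, -0.027, 0.996, -0.02], TCP at [0.167, 0.628, 0.231] pointing down, gripper open.
Joint ranges: [-3.06, 3.06], [-0.37, 2.12], [-1.25, 1.32], [0.18, 2.47], [-1.1, 4.24], [0.23, 1.98], [-2.94, 2.94]. Speed limits (rad/s): [2.57, 2.57, 3.14, 3.14, 3.14, 3.14, 3.14].

### API

Orientations are given as a rotation vector (axis times angle).
In Python, from plant import env, jaws, eyes, finish_job gives the robot as it stands. Calls block until the motion is done:
- env.move_to(position, orientation): joint-space move of the TCP to a pose.
- env.movel(position, ori=None, v=0.15, guard=None): straight line of the TCP; ori=None keeps the orientation; v is the mean speed in m/s. With guard (N) it stops when the force on the tool has changed by that much, and returns True; else False.
- env.move_j(angles): joint-space move.
- jaws.gripper_open() and jaws.grasp(f_grip=None): open the fingers fully, or close them until they stop; f_grip is the grip in N (None keeps the last).
- env.dwell(seconds).
- env.ik(position, orientation): joint angles nearest the present ones, or None.
- eyes.snapshot(name): name is "side" or "top" or "wrist"; returns the picture (420x560x3 uint8, red, green, blue); there is no depth.
- eyes.calibration(name): a dict with "K" (3x3 intrinsics, pixels), "T" (4x4, takes a point from camera to world coordinates). Camera axes: x right, y down, z forward; pixel columns grow to the right and rows downward; lengths in m; the calibration is good to about 2 mm. A picture is of the moment at which its call begins: read the wrist's pose just before it. calibration takes no time and is no camera call; for the wrist camera it gives the pose at the moment of the call.
A pose or a line that the arm cannot do raises env.IKError and nothing moves.
- finish_job(): hands the job in; it is judged then, once.
Readings, each from a call of its own:
- env.current_clock(): time.
- env.current_joints(): joint angles.
- env.current_joint_velocities(): joint speeds.
- env.current_tau(): joint torques, N m.
- env.current_ee_pos(): TCP position.
- env.current_ee_rot(): TCP orientation.
- env.current_force(): force on the tool from outside, world axes, zero at the start.
- env.current_ft_torque(): the same for the moment, N m.
- env.current_opening(): finger opening in m.
- env.current_grasp_force(): force on a finger pad.
Only numpy, scipy, OpenCV 4.12 (cv2) and the standard library are available. Lean on these libraries where they do the work, as an engineer would, in place of code of your own. Each camera call takes 0.05 s, during which the arm holds its last target. There are 200 camera calls.

### The job

Take the red dust cover off the analyser's port and stand it the right way up in the steel tray. Then slide the fresh blue-handled filter cartridge into the port, push it down against the spring, and turn it clockwise until it clicks home and stays locked when you let go. Leave the spent grey-handled cartridge, the bottle, the tube rack and the pipette where they are.

Things in the scene. Friction and masses are not known exactly. Their poses are not given: they have to be found in the camera images.
- port: Cream bench analyser, fixed; z up. Origin on the bench under the axis of its upright round port. A deck 101 mm high surrounds the port (x -75 to 75, y -65 to 75 mm); a wing of equal height lies beside it (x -80 to 120, y 75 to 285 mm), with a hood 200 mm high on it (x -80 to 10, y 125 to 285). On the deck stands an aluminium bayonet collar, 76 mm outside diameter, top 125 mm above the bench.
- mouth (a point): Centre of the collar's top face, on the port's axis, 125 mm above the bench. The bore below is 46.4 mm in diameter and 95 mm deep down to the spring plunger.
- slot (a point): One of two slots in the collar's top (this one on the port's +x side, 27 mm from the axis; the other opposite), 13 to 18 mm wide, beside yellow marks on the deck. They let the cartridge's pins through. Push till the pin tops are 11 to 17 mm (bottom) below the collar top, then turn CLOCKWISE seen from above (yaw decreases); the other way is blocked.
- lock_mark (a point): Green mark on the deck, 50 mm from the axis (another opposite): the locked direction of the pins, 80 degrees clockwise of the slots. The notch takes pins turned about 70 to 90 degrees and ends in a stop. On release there the spring lifts the pins 5 mm into the notch, pin tops 6 mm below the collar top.
- plunger (a joint): Spring plunger at the foot of the bore, metres pushed down: 0 at rest (top 30 mm above the bench), 0.006 with the cartridge locked, at least 0.011 while the pins turn under the collar, 0.017 at the bottom. The spring pushes up with 5.7 N at 0 and 9 N at 0.011, more than the cartridge weighs.
- cover: Red dust cover lying on the collar at the start. Black plug below (40 mm diameter, 10 mm high, loosely in the bore), red disc (64 mm diameter, 6 mm thick), round red knob on top (22 mm diameter, 36 mm high). Origin at the centre of the plug's underside, z up; total height 52 mm; knob from z 16 to 52 mm. About 60 g. It stands on its plug.
- cartridge: Fresh filter cartridge, 0.14 to 0.28 kg: white cylinder with blue bands and blue grip bar, upright in one of the rack's two wells. Origin at the centre of its underside, z up. Cylinder 44 mm diameter, z 0 to 113 mm, lowest 14 mm tapered to 30 mm diameter. Half a turn makes no difference. Locked home, its origin is 24 mm above the bench, underside on the plunger.
- bar (a point): On the fresh cartridge's axis, 138 mm above its underside, in its grip bar: 44 mm long (along cartridge x, in line with the pins), 14 mm thick (along y), from 113 to 153 mm above the underside.
- pin (a point): Outer end of the +x one of the fresh cartridge's two round steel side pins (7 mm diameter, along its +x and -x), 28.5 mm from the axis, 91.5 mm above its underside (pin tops at 95 mm).
- spent: Spent cartridge of the same shape and size, brown with grey bands and a grey grip bar, in the rack's other well. To be left alone.
- rack: Fixed beige rack, 170 x 75 mm, two upright wells at x = -45 and +45 mm (49 mm bore, floor 10 mm and rim 50 mm above the bench). Origin at the centre of its underside. The cartridges stand on the well floors.
- tray: Fixed flat steel tray, 120 x 120 mm, rim 12 mm high, walls and floor 4 mm. Origin at the centre of its underside.
- bottle: Upright clear hand-gel bottle with a green label, 64 mm diameter, 190 mm high. Origin at the centre of its underside. To be left alone.
- tube_rack: Small wooden rack of six capped sample tubes, 100 x 56 mm, 106 mm high over the caps. Origin at the centre of its underside. To be left alone.
- pipette: White pipette lying on the bench, about 230 mm long (along its x), 25 mm wide and 25 mm high. Origin beneath its middle. To be left alone.

How it is judged:
By the outcome, as a careful person would: the job done as asked, in the order asked, and still so for the second after the job is handed in, with the robot touching nothing.
It also fails if it takes over 72 s, if anything falls off the work surface, if the arm or the gripper's body presses on something with over 40 N, if the wrist force passes 120 N, or if a joint passes its speed limit or range.

## Working session

There is one attempt and no reset: what is moved stays moved. The work goes in short steps, each a Python script; the robot and the scene stay as the last script left them, time stands still between calls to the robot, and variables do not carry over. Pictures are saved under pics/ and viewed, at most 10 in all, crops included, and the job is handed in when it is done.

```bash
ls; mkdir -p pics
python3 - <<'E'
from plant import env,jaws,eyes
import cv2,numpy as np
for n in("side","top","wrist"):
    im=eyes.snapshot(n);cv2.imwrite(f"pics/{n}0.png",im[:,:,::-1])
    c=eyes.calibration(n);print(n,np.round(c["K"],1).tolist(),np.round(c["T"],3).tolist())
print(env.current_ee_rot(),env.current_clock(),env.current_opening())
E
```

```text
pics
side [[442.9, 0.0, 278.3], [0.0, 442.9, 206.2], [0.0, 0.0, 1.0]] [[0.971, -0.109, 0.215, 0.39], [-0.241, -0.48, 0.844, -0.839], [0.012, -0.87, -0.492, 0.575], [0.0, 0.0, 0.0, 1.0]]
top [[407.9, 0.0, 275.0], [0.0, 407.9, 212.7], [0.0, 0.0, 1.0]] [[0.02, -0.997, 0.076, 0.522], [-1.0, -0.02, -0.009, -0.037], [0.011, -0.076, -0.997, 1.101], [0.0, 0.0, 0.0, 1.0]]
wrist [[355.4, 0.0, 277.4], [0.0, 355.4, 204.1], [0.0, 0.0, 1.0]] [[0.258, 0.933, 0.253, 0.102], [0.966, -0.248, -0.07, 0.646], [-0.002, 0.262, -0.965, 0.374], [0.0, 0.0, 0.0, 1.0]]
[-4.06945262e-01 -3.11497780e+00  2.28668099e-03] 0.15 0.08512678072569711
```

View pics/top0.png

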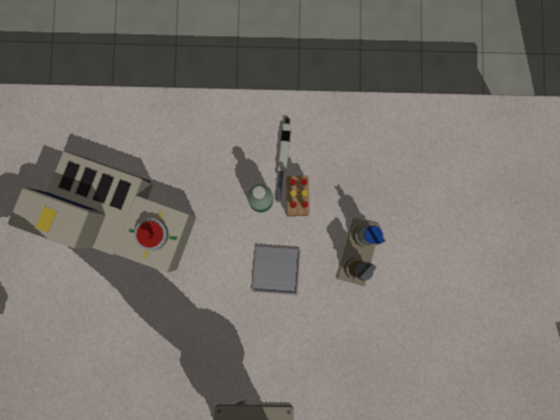

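View pics/side0.png

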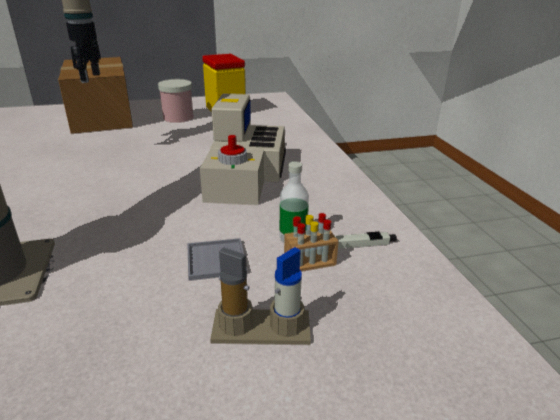

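Top view: red cover at about (150,235), yellow marks (161,213)/(145,253), green marks (131,230)/(173,238), blue bar (373,236), tray (276,268), bottle (260,197). Side view: cover (232,150), blue bar (289,264), spent cartridge to its left (233,265).

```bash
cat > h.py <<'E'
import numpy as np,cv2
from scipy.spatial.transform import Rotation as R
from plant import env,jaws,eyes
def plane(c,uv,z):
    d=c["T"][:3,:3]@np.linalg.inv(c["K"])@np.array([uv[0],uv[1],1.]);o=c["T"][:3,3]
    return o+d*(z-o[2])/d[2]
def px(c,p):
    q=np.linalg.inv(c["T"])@np.append(p,1.);q=c["K"]@q[:3];return q[:2]/q[2]
def blobs(im,lo,hi,amin=4,roi=None):
    m=cv2.inRange(cv2.cvtColor(im,cv2.COLOR_RGB2HSV),lo,hi)
    if roi: k=np.zeros_like(m);x0,y0,x1,y1=roi;k[y0:y1,x0:x1]=1;m=m*k
    n,l,s,ce=cv2.connectedComponentsWithStats(m)
    return [(s[i,4],ce[i],s[i,:4],cv2.minAreaRect(np.argwhere(l==i)[:,::-1].astype(np.float32))) for i in np.argsort(-s[1:,4])+1 if s[i,4]>=amin]
def down(yaw): # tool pointing down, tool y axis at world angle yaw+90deg, tool x at yaw
    return (R.from_euler("z",yaw)*R.from_euler("x",np.pi)).as_rotvec()
E
python3 - <<'E'
from h import *
T=cv2.imread("pics/top0.png")[:,:,::-1];ct=eyes.calibration("top")
S=cv2.imread("pics/side0.png")[:,:,::-1];cs=eyes.calibration("side")
def show(n,bl,c,z):
    for a,ce,bb,r in bl[:4]: print(n,a,ce.round(1),bb,"rect",np.round(r[0],1),np.round(r[1],1),round(r[2],1),"xyz",plane(c,ce,z).round(3))
roi=(90,190,200,280)
show("red",blobs(T,(0,120,60),(8,255,255),roi=roi),ct,.131)
show("yel",blobs(T,(18,90,90),(32,255,255),roi=roi,amin=2),ct,.101)
show("grn",blobs(T,(45,90,30),(85,255,255),roi=roi,amin=2),ct,.101)
show("blue",blobs(T,(105,150,60),(125,255,255),roi=(330,210,400,260)),ct,.163)
show("tray",blobs(T,(100,15,80),(125,90,180),roi=(240,235,310,300),amin=300),ct,.004)
show("bluS",blobs(S,(105,150,60),(125,255,255),roi=(260,240,320,320)),cs,.163)
show("redS",blobs(S,(0,120,60),(8,255,255),roi=(210,130,255,170)),cs,.131)
out=np.hstack([cv2.resize(T[185:285,90:200],None,fx=3.6,fy=3.6,interpolation=2),cv2.resize(T[200:300,325:435],None,fx=3.6,fy=3.6,interpolation=2)])
cv2.imwrite("pics/crop1.png",out[:,:,::-1])
print(plane(ct,(260,197),.19), [plane(ct,p,.106).round(3) for p in((289,180),(307,180),(289,212),(307,212))])
E
```

```text
red 526 [149.4 233.9] [137 221  26  26] rect [149.5 233.5] [25. 25.] 90.0 xyz [0.54  0.25  0.131]
yel 26 [145.1 253.6] [143 250   5   8] rect [145.2 253.6] [3.2 7.3] 18.4 xyz [0.492 0.268 0.101]
yel 20 [160.2 214.2] [158 212   5   6] rect [160.5 214. ] [3.5 4.9] 45.0 xyz [0.589 0.235 0.101]
grn 12 [172.5 237.5] [170 237   6   2] rect [172.5 237.5] [1. 5.] 90.0 xyz [0.532 0.203 0.101]
grn 8 [131.5 230.5] [130 230   4   2] rect [131.5 230.5] [1. 3.] 90.0 xyz [0.548 0.303 0.101]
blue 118 [377.1 233.4] [371 226  13  17] rect [377.5 233.4] [17.7  7.7] 59.0 xyz [ 0.55  -0.281  0.163]
blue 94 [369.  236.4] [365 228  11  15] rect [368.4 236.6] [16.1  7.2] 59.0 xyz [ 0.543 -0.263  0.163]
bluS 755 [288.3 267.6] [275 248  26  37] rect [287.5 266. ] [36. 25.] 90.0 xyz [ 0.539 -0.321  0.163]
redS 270 [231.7 146.6] [220 135  25  20] rect [230.6 147.1] [21.4 20.1] 54.0 xyz [0.541 0.261 0.131]
[ 0.62613058 -0.01101607  0.19      ] [array([ 0.679, -0.079,  0.106]), array([ 0.68 , -0.123,  0.106]), array([ 0.6  , -0.08 ,  0.106]), array([ 0.601, -0.124,  0.106])]
```

View pics/crop1.png

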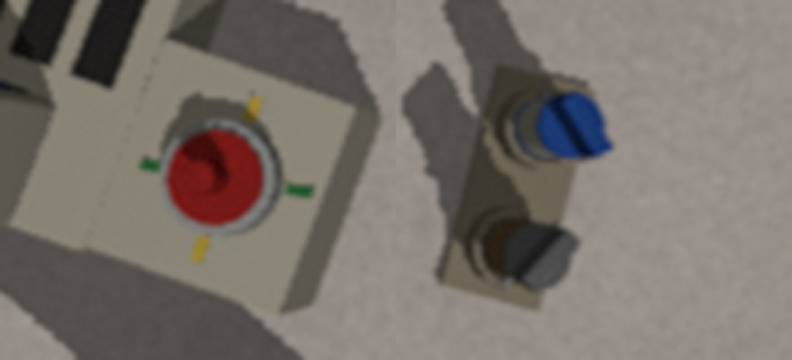

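Crop confirms the port frame: the yellow line gives a yaw of about -19° and the axis is near (0.540, 0.251). The blue bar top is right of the dark side strip, near (0.550, -0.281). Next I'll go above the port for a close look.

Run:
```python
from h import *
ct=eyes.calibration("top")
print("tray",plane(ct,(275.7,268.5),.012))
p=env.current_ee_pos()
env.movel([p[0],p[1],.34],v=.3)
print(env.current_clock())
psi=np.radians(161)
env.move_to([.535,.251,.30],down(psi))
print(env.current_clock(),env.current_joints().round(2) if hasattr(env.current_joints(),'round') else env.current_joints())
for a in(161,121,81,31,211): 
    q=env.ik([.54,.251,.16],down(np.radians(a)));print(a,None if q is None else np.round(q,2))
c=eyes.calibration("wrist");im=eyes.snapshot("wrist");cv2.imwrite("pics/w1.png",im[:,:,::-1]);np.savez("w1.npz",K=c["K"],T=c["T"])
for n,lo,hi,z in(("red",(0,120,60),(8,255,255),.131),("yel",(18,90,90),(32,255,255),.101),("grn",(45,90,30),(85,255,255),.101)):
    for a,ce,bb,r in blobs(im,lo,hi,20)[:4]: print(n,a,ce.round(1),bb,plane(c,ce,z).round(4))
```

```text
tray [ 0.45684883 -0.05176731  0.012     ]
0.6583
2.5667 [-0.63  0.48  0.21  1.6  -0.11  1.07  0.86]
161 [-0.6   0.64  0.18  1.75 -0.16  0.76  0.9 ]
121 [-0.68  0.66  0.33  1.75 -0.28  0.78  0.32]
81 [-0.79  0.69  0.5   1.76 -0.43  0.81 -0.24]
31 [-0.91  0.75  0.72  1.76 -0.62  0.88 -0.94]
211 [-0.48  0.63 -0.    1.75  0.    0.76  1.63]
red 3519 [279.8 188.3] [246 155  68  68] [0.5375 0.254  0.131 ]
yel 150 [279.5 130.9] [276 122   8  19] [0.4913 0.2696 0.101 ]
yel 131 [557.1 177.4] [553 157   7  33] [0.6214 0.5118 0.101 ]
yel 85 [279.6 233.9] [276 229   8  11] [0.5889 0.2365 0.101 ]
grn 365 [ 96.1 296.4] [ 76 283  40  28] [0.5924 0.0274 0.101 ]
grn 62 [229.7 191.8] [223 189  14   7] [0.5313 0.2041 0.101 ]
```

View pics/w1.png

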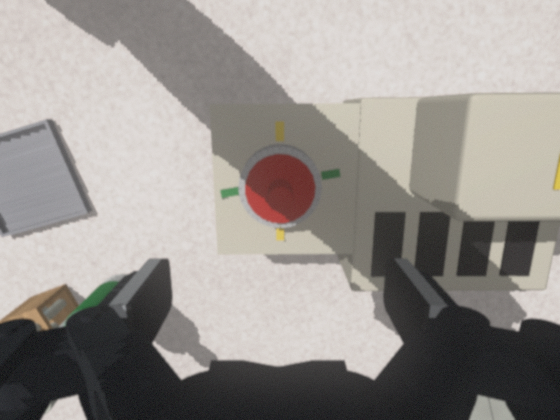

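Wrist view: cover disc centred at (280,189), yellow marks above and below it, green marks left and right. This agrees with the top view to about 2 mm, so I'll grasp the knob.

Run:
```python
from h import *
o=down(np.radians(161))
print([None if env.ik(p,o) is None else 1 for p in([.457,-.052,.2],[.457,-.052,.026],[.457,-.052,.3])])
env.movel([.539,.2525,.20],o,v=.2)
print("g",env.movel([.539,.2525,.137],v=.1,guard=8))
jaws.grasp(50)
print(env.current_opening(),env.current_grasp_force(),env.current_ee_pos(),env.current_force())
env.movel([.539,.2525,.26],v=.2)
print(env.current_opening(),env.current_clock())
env.move_to([.457,-.052,.26],o)
im=eyes.snapshot("side");cv2.imwrite("pics/s2.png",im[:,:,::-1])
print(env.current_clock(),env.current_opening(),env.current_force())
c=eyes.calibration("wrist");im=eyes.snapshot("wrist");cv2.imwrite("pics/w2.png",im[:,:,::-1])
print([px(c,np.array([.457,-.052,.012])+d) for d in np.array([[0,0,0]])])
out=np.hstack([cv2.imread("pics/s2.png")[60:320,100:380],cv2.imread("pics/w2.png")[:260,80:560]]);cv2.imwrite("pics/c2.png",out)
```

```text
[1, 1, 1]
g False
0.02040984324583129 48.85235846042633 [0.539262   0.2526029  0.13740094] [-1.26999056  0.00571392  4.15993646]
0.020706717884134744 5.425
6.675 0.020579762096566926 [ 0.92218568  0.84932005 -1.12907325]
[array([275.81511343, 170.08326634])]
```

View pics/c2.png

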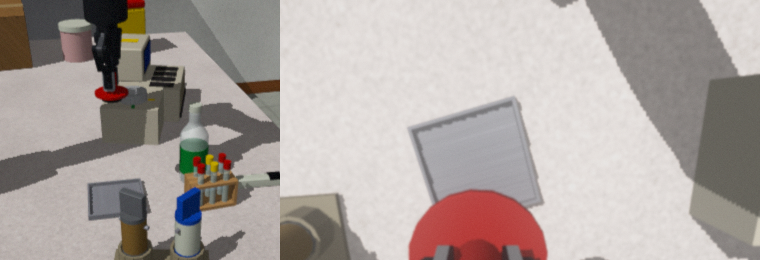

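Cover is held level, and the tray centre at (275,165) in the wrist frame is within 5 px of the prediction. Placing it now.

Run:
```python
from h import *
env.movel([.457,-.052,.045],v=.2)
print(env.movel([.457,-.052,.022],v=.03,guard=3),env.current_ee_pos(),env.current_force())
jaws.gripper_open()
env.movel([.457,-.052,.12],v=.2)
env.movel([.457,-.052,.25],v=.3)
o=down(np.radians(211))
for a in (31,211):
    print(a,[None if (q:=env.ik(p,down(np.radians(a)))) is None else np.round(q,2) for p in([.51,-.275,.27],[.55,-.281,.14])])
env.move_to([.535,-.275,.30],o)
print(env.current_clock())
c=eyes.calibration("wrist");im=eyes.snapshot("wrist");np.savez("w3.npz",K=c["K"],T=c["T"]);cv2.imwrite("pics/w3.png",im[:,:,::-1])
T=eyes.snapshot("top");cv2.imwrite("pics/t3.png",T[:,:,::-1])
for a,ce,bb,r in blobs(im,(105,150,40),(125,255,255),60)[:4]: print(a,ce.round(1),bb,r,plane(c,ce,.163).round(4))
out=np.hstack([cv2.imread("pics/w3.png")[:,100:460],cv2.resize(cv2.imread("pics/t3.png")[180:320,220:340],(360,420))]);cv2.imwrite("pics/c3.png",out)
```

```text
Traceback (most recent call last):
plant.IKError: the arm cannot follow that straight line within its joint ranges
```

Run:
```python
from h import *
print(np.round(env.current_joints(),2))
for a in (161,121,81,201,-19,-60):
  for z in (.24,.15,.045,.022):
    q=env.ik([.457,-.052,z],down(np.radians(a)));print(a,z,None if q is None else np.round(q,2))
```

```text
[-0.02  0.7   0.11  2.18 -0.26  0.27  1.55]
161 0.24 [-0.18  0.36  0.32  2.02 -0.16  0.78  1.47]
161 0.15 [-0.11  0.5   0.23  2.12 -0.21  0.54  1.51]
161 0.045 [-0.02  0.7   0.11  2.18 -0.26  0.27  1.55]
161 0.022 [-0.09  0.76  0.22  2.19 -0.65  0.25  1.94]
121 0.24 [-0.34  0.39  0.54  2.02 -0.28  0.8   0.9 ]
121 0.15 [-0.26  0.53  0.45  2.12 -0.42  0.57  1.04]
121 0.045 [-0.11  0.72  0.24  2.18 -0.57  0.3   1.16]
121 0.022 [-0.08  0.76  0.2   2.19 -0.6   0.24  1.19]
81 0.24 [-0.47  0.43  0.73  2.03 -0.39  0.82  0.33]
81 0.15 [-0.39  0.58  0.65  2.13 -0.6   0.63  0.53]
81 0.045 [-0.22  0.75  0.41  2.19 -0.85  0.37  0.74]
81 0.022 [-0.17  0.78  0.34  2.19 -0.89  0.31  0.79]
201 0.24 [-0.01  0.35  0.09  2.02 -0.04  0.78  2.04]
201 0.15 [ 0.06  0.49 -0.01  2.11  0.01  0.53  1.98]
201 0.045 [ 0.06  0.7  -0.02  2.18  0.04  0.26  1.95]
201 0.022 [ 0.15  0.75 -0.15  2.18  0.44  0.23  1.55]
-19 0.24 [-0.69  0.59  1.15  2.03 -0.67  0.96 -1.09]
-19 0.15 [-0.63  0.8   1.14  2.13 -0.98  0.9  -0.79]
-19 0.045 [-0.33  0.79  0.58  2.19 -1.04  0.47 -0.8 ]
-19 0.022 [-0.21  0.8   0.4   2.19 -0.98  0.34 -0.88]
-60 0.24 [-0.69  0.59  1.15  2.03 -0.67  0.96 -1.81]
-60 0.15 [ 0.74  0.71 -1.06  2.1   0.86  0.86  2.82]
-60 0.045 [ 0.4   0.75 -0.52  2.17  0.9   0.45  2.83]
-60 0.022 [ 0.27  0.77 -0.32  2.18  0.8   0.31  2.93]
```

```bash
cat > s3.py <<'E'
from h import *
x,y=.474,-.054
print(env.current_clock());env.movel([x,y,.05],v=.1)
print(env.movel([x,y,.0235],v=.04,guard=3),env.current_ee_pos(),env.current_force())
jaws.gripper_open()
env.movel([x,y,.12],v=.2)
env.movel([x,y,.27],v=.3)
o=down(np.radians(211))
for a in (31,211):
    print(a,[None if (q:=env.ik(p,down(np.radians(a)))) is None else np.round(q,2) for p in([.535,-.275,.30],[.55,-.281,.14])])
env.move_to([.535,-.275,.30],o)
print(env.current_clock())
c=eyes.calibration("wrist");im=eyes.snapshot("wrist");np.savez("w3.npz",K=c["K"],T=c["T"]);cv2.imwrite("pics/w3.png",im[:,:,::-1])
T=eyes.snapshot("top");cv2.imwrite("pics/t3.png",T[:,:,::-1])
for a,ce,bb,r in blobs(im,(105,150,40),(125,255,255),60)[:4]: print(a,ce.round(1),bb,r,plane(c,ce,.163).round(4))
out=np.hstack([cv2.imread("pics/w3.png")[:,100:460],cv2.resize(cv2.imread("pics/t3.png")[180:320,220:340],(360,420))]);cv2.imwrite("pics/c3.png",out)
E
python3 s3.py
```

```text
7.95
True [ 0.47350627 -0.05393091  0.02632292] [-0.7116728   0.12102073  6.68292945]
31 [array([-0.08,  0.63,  0.88,  1.58, -0.51,  1.18, -0.12]), array([-0.01,  0.82,  0.77,  1.71, -0.71,  0.91,  0.03])]
211 [array([ 0.36,  0.49,  0.11,  1.57, -0.06,  1.08,  2.6 ]), array([ 0.39,  0.69,  0.06,  1.7 , -0.06,  0.75,  2.59])]
11.8333
```

View pics/c3.png

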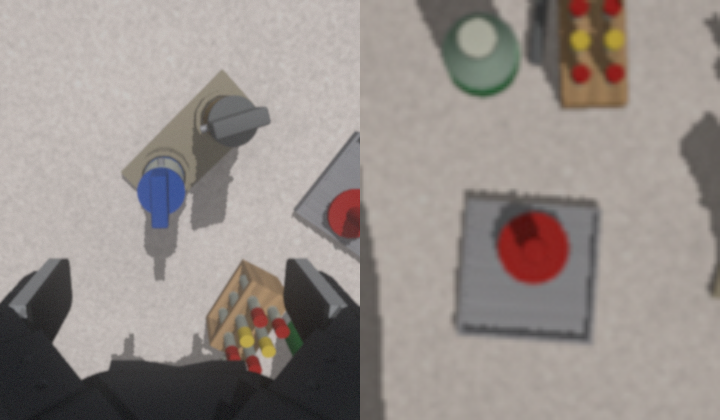

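Cover stands upright in the tray. In the wrist view the blue bar runs nearly vertical at about (260,170–228). My mask missed it, so I'll check its colours.

Run:
```python
from h import *
im=cv2.imread("pics/w3.png")[:,:,::-1];c=dict(np.load("w3.npz"))
h=cv2.cvtColor(im,cv2.COLOR_RGB2HSV)
print("row200",im[200,235:290:2].tolist());print("col260",im[150:235:3,260].tolist());print(h[200,260],h[220,260])
print("nadir",px(c,c["T"][:3,3]*[1,1,0]), "proj est",px(c,[.55,-.281,.163]))
big=cv2.resize(im[140:250,200:320],None,fx=5,fy=5,interpolation=2);cv2.imwrite("pics/c4.png",big[:,:,::-1])
```

```text
row200 [[182, 176, 172], [173, 169, 172], [104, 116, 156], [69, 91, 149], [68, 90, 150], [66, 88, 148], [67, 88, 149], [67, 86, 141], [65, 83, 137], [67, 89, 149], [66, 87, 147], [64, 86, 148], [63, 85, 148], [65, 87, 150], [66, 88, 148], [63, 82, 141], [59, 73, 112], [63, 83, 137], [64, 88, 149], [65, 87, 150], [64, 87, 150], [61, 84, 146], [65, 87, 149], [67, 88, 148], [91, 98, 134], [138, 132, 134], [180, 174, 171], [184, 178, 174]]
col260 [[126, 118, 105], [137, 130, 117], [99, 98, 99], [128, 128, 130], [134, 131, 136], [136, 136, 138], [75, 90, 132], [60, 75, 125], [64, 80, 129], [63, 88, 150], [64, 88, 149], [61, 84, 147], [64, 85, 146], [65, 87, 148], [64, 86, 150], [65, 86, 149], [63, 87, 150], [68, 88, 150], [70, 90, 152], [66, 88, 150], [64, 84, 146], [65, 86, 147], [70, 90, 148], [68, 89, 148], [66, 86, 147], [68, 88, 146], [92, 93, 117], [117, 113, 112], [118, 113, 113]]
[111 145 148] [112 140 146]
nadir [276.2280393  108.06150557] proj est [258.21933143 204.99715141]
```

View pics/c4.png

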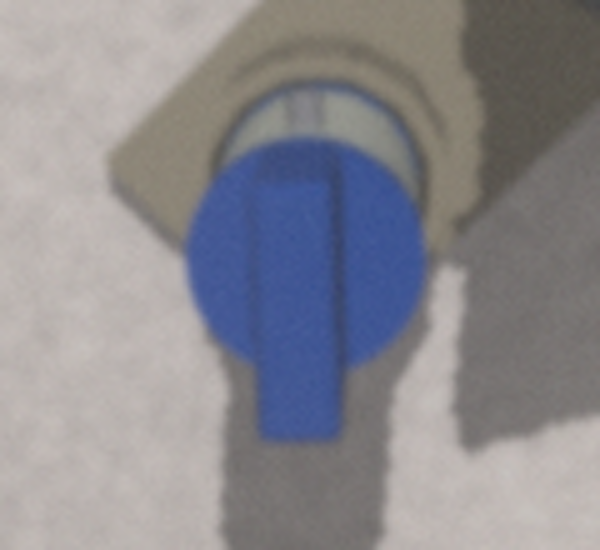

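Bar top runs from px (258.5,176) to (260.2,227.6); the body's top disc is centred at (261.2,191).

Run:
```python
from h import *
c=dict(np.load("w3.npz"))
a,b=[plane(c,p,.163) for p in((258.5,176),(260.2,227.6))]
print("bar",(a+b)/2,np.linalg.norm(a-b),np.degrees(np.arctan2(*(b-a)[1::-1])),"disc",plane(c,(261.2,191),.123))
```

```text
bar [ 0.54756722 -0.28133847  0.163     ] 0.043249852157617015 32.031317726496006 disc [ 0.54750965 -0.28154245  0.123     ]
```

```bash
cat > s5.py <<'E'
from h import *
o=down(np.radians(212)); x,y=.5475,-.2815
env.movel([x,y,.20],o,v=.2)
print("g",env.movel([x,y,.131],v=.1,guard=6),env.current_force())
jaws.grasp(80)
print(env.current_opening(),env.current_grasp_force(),env.current_ee_pos())
env.movel([x,y,.20],v=.1);env.movel([x,y,.36],v=.25)
print(env.current_opening(),env.current_force(),env.current_clock())
o2=down(np.radians(161.3))
env.move_to([.5395,.2525,.36],o2)
env.movel([.5395,.2525,.275],v=.2)
print(env.current_opening(),env.current_force(),env.current_clock(),env.current_ee_pos())
c=eyes.calibration("wrist");im=eyes.snapshot("wrist");np.savez("w6.npz",K=c["K"],T=c["T"]);cv2.imwrite("pics/w6.png",im[:,:,::-1])
im=eyes.snapshot("side");cv2.imwrite("pics/s6.png",im[:,:,::-1])
im=eyes.snapshot("top");cv2.imwrite("pics/t6.png",im[:,:,::-1])
A=cv2.resize(cv2.imread("pics/w6.png")[60:320,150:410],(400,400));B=cv2.resize(cv2.imread("pics/s6.png")[60:220,170:330],(400,400),interpolation=2)
cv2.imwrite("pics/c6.png",np.hstack([A,B]))
E
python3 s5.py
```

```text
g False [ 0.49084549 -0.73449905  0.41330137]
0.012918121013117782 78.29710364341736 [ 0.54779425 -0.28180051  0.13122959]
0.013023676656513824 [-0.19524886  0.71465154 -1.73234266] 15.7167
0.01279641815834347 [ 0.56298947 -0.28085423 -0.6816715 ] 18.225 [0.54038408 0.25215264 0.27571455]
```

View pics/c6.png

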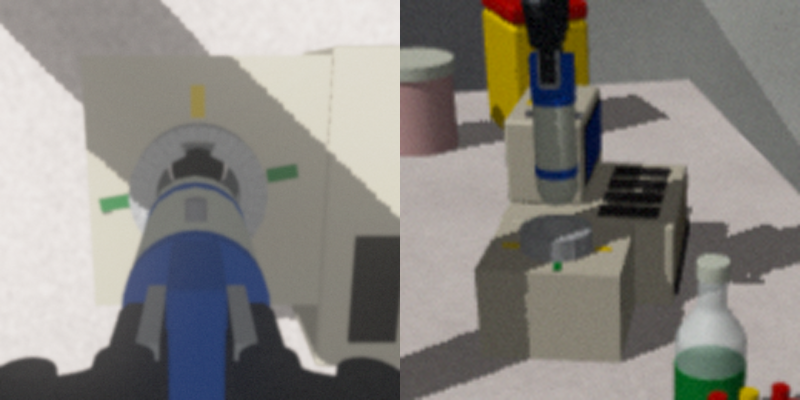

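Wrist view: collar edges at crop columns 130/267, far edge at row 124, yellow mark at (198,92), and the cartridge axis at about column 197. It hangs straight and the slot lies ahead of the pin. Now the numbers.

Run:
```python
from h import *
c=dict(np.load("w6.npz"));k=.65
f=lambda u,v:(150+u*k,60+v*k)
ux=np.array([np.cos(np.radians(-18.7)),np.sin(np.radians(-18.7))]);uy=np.array([-ux[1],ux[0]])
ref=np.array([.5395,.2525])
pr=lambda p:(round(float((p[:2]-ref)@ux)*1e3,1),round(float((p[:2]-ref)@uy)*1e3,1))
for n,p,z in(("L",f(130,190),.125),("R",f(267,190),.125),("far",f(198,124),.125),("yelOut",f(198,85),.101),("yelIn",f(198,118),.101),("g1",f(115,204),.101),("g2",f(283,173),.101)):
    print(n,pr(plane(c,p,z)))
im=cv2.imread("pics/w6.png")[:,:,::-1]
for a,ce,bb,r in blobs(im,(45,90,30),(85,255,255),20,roi=(200,150,370,220))[:3]: print("grn",ce,pr(plane(c,ce,.101)))
t=cv2.imread("pics/t6.png")[:,:,::-1];ct=eyes.calibration("top")
for a,ce,bb,r in blobs(t,(45,90,30),(85,255,255),4,roi=(110,220,190,250))[:3]: print("tgrn",ce,pr(plane(ct,ce,.101)))
p=env.current_ee_pos();print("tcp",p,pr(p),np.degrees(2*np.arctan2(*env.current_ee_rot()[1::-1])))
w1=dict(np.load("w1.npz"));print("w1 red",pr(plane(w1,(280,189),.131)))
```

```text
L (-4.6, -36.1)
R (-4.4, 39.0)
far (-40.2, 1.2)
yelOut (-59.8, 1.3)
yelIn (-41.5, 1.3)
g1 (9.0, -48.3)
g2 (-9.5, 51.2)
grn [224.22988506 191.54022989] (8.0, -48.7)
tgrn [172.72727273 237.45454545] (9.6, -49.9)
tcp [0.54068556 0.25274922 0.27678425] (1.0, 0.6) 161.27893314703243
w1 red (-1.7, 1.0)
```

```bash
cat >> h.py <<'E'
ux=np.array([np.cos(np.radians(-18.7)),np.sin(np.radians(-18.7))]);uy=np.array([-ux[1],ux[0]])
ref=np.array([.5395,.2525]); UND=.1212   # TCP height above cartridge underside
def at(a,b,und): return np.append(ref+ux*a*1e-3+uy*b*1e-3,und+UND)
pr=lambda p:(np.array([(p[:2]-ref)@ux,(p[:2]-ref)@uy,p[2]-UND])*1e3).round(1)
def st(n): print(n,pr(env.current_ee_pos()),"F",np.round(env.current_force(),1),"M",np.round(env.current_ft_torque(),2),"t",round(env.current_clock(),2))
E
python3 - <<'E'
from h import *
o=down(np.radians(161.3))
env.movel(at(-.8,1,.135),o,v=.15); st("above")
for z in(.105,.07,.036):
    g=env.movel(at(-.8,1,z),v=.06,guard=12); st((z,g))
    if g: break
E
```

```text
above [ -1.1   0.9 135.2] F [-0.1 -0.  -2.4] M [ 0.02  0.05 -0.04] t 18.65
(0.105, False) [ -0.8   1.  104.9] F [-0.5  0.9 -1.1] M [ 0.01 -0.1  -0.02] t 19.3
(0.07, False) [-0.6  1.1 70. ] F [ 0.1 -0.3 -1.2] M [-0.03 -0.03  0.01] t 20.03
(0.036, False) [-0.6  1.1 36. ] F [-0.9 -0.  -0.7] M [ 0.03  0.04 -0.08] t 20.75
```

Run:
```python
from h import *
g=env.movel(at(-.6,1.1,.0150),v=.04,guard=35); st(("push",g))
if not g and pr(env.current_ee_pos())[2]<18:
    for d in(20,40,60,80):
        g=env.movel(at(-.6,1.1,.0150),down(np.radians(161.3-d)),v=.05,guard=30); st((d,g))
        if g: break
print(env.current_opening(),env.current_joint_velocities() is not None, np.round(env.current_joints(),2))
```

```text
('push', False) [-0.4  1.5 15.7] F [-1.9 -0.3  6.3] M [-0.1   0.37 -0.  ] t 21.43
(20, False) [-0.4  2.  16. ] F [-1.2  0.2  6.9] M [ 0.16  0.5  -0.07] t 21.93
(40, False) [-0.1  2.3 16.2] F [-2.   1.   7.9] M [ 0.15  0.33 -0.03] t 22.43
(60, False) [ 0.4  2.3 16.2] F [-1.4  0.7  8.5] M [ 0.13  0.18 -0.06] t 22.93
(80, False) [ 0.8  2.3 16.3] F [-0.4  0.3  8.1] M [ 0.05  0.08 -0.08] t 23.43
0.012927513833065849 True [-0.79  0.72  0.5   1.77 -0.48  0.77 -0.2 ]
```

Run:
```python
from h import *
st("cur")
env.movel(at(.2,1.5,.0235),v=.03); st("up")
g=env.movel(at(.2,1.5,.029),v=.02,guard=8); st(("tug",g))
env.movel(at(.2,1.5,.024),v=.03)
jaws.gripper_open(); st("open")
p=env.current_ee_pos();env.movel([p[0],p[1],.25],v=.15);env.movel([p[0]-.04,p[1],.33],v=.2); st("clear")
c=eyes.calibration("wrist")
for n in("wrist","top","side"): cv2.imwrite(f"pics/{n}9.png",eyes.snapshot(n)[:,:,::-1])
A=cv2.resize(cv2.imread("pics/wrist9.png")[60:320,150:410],(400,400));B=cv2.resize(cv2.imread("pics/side9.png")[80:340,170:430],(400,400))
cv2.imwrite("pics/c9.png",np.hstack([A,B]))
```

```text
cur [ 0.8  2.3 16.3] F [-0.4  0.3  8.1] M [ 0.05  0.08 -0.08] t 23.43
up [ 0.9  2.3 24. ] F [-0.2  0.8  4.2] M [ 0.16 -0.11 -0.06] t 23.86
('tug', True) [ 0.9  2.4 24.2] F [1.4 0.7 0.5] M [ 0.09 -0.24 -0.07] t 24.07
open [ 0.2  1.5 24. ] F [0.7 0.4 0.8] M [-0.07 -0.06 -0.06] t 25.02
clear [-38.  -11.4 207.9] F [-0.6  0.4 -0.7] M [-0.06  0.02 -0.  ] t 26.47
```

View pics/c9.png

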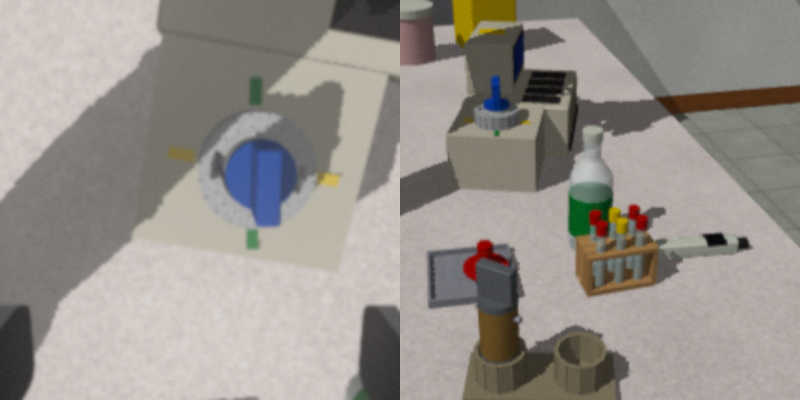

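The bar at crop (262,187) lines up with the green marks at (255,90)/(252,239). The tug met resistance at 24 mm, which is the locked height. The cover stands upright in the tray and the other objects are where they were.

```bash
python3 -c "
from plant import finish_job
print(finish_job())"
```

```text
the job is handed in; nothing more can be done
None
```

The job is handed in at about 26 s on the robot's clock: the red cover stands upright in the tray, and the fresh cartridge is locked in the port, where it held against an upward tug before release.

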